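Shut down the burn-in supplies and clear the stand

TASK

The burn-in run is over: slide the clear guard on the switch panel fully back, switch the three red toggles right over to off (towards the robot) while leaving the white ones on, and slide the guard fully home again. Only then lift every load module that hangs on the stand up and off its peg and set it down, not dropped, standing upright on the floor of the blue tray. Leave the other things on the bench where they are.

Things in the scene. Friction and masses are not known exactly. Their poses are not given: they have to be found in the camera images.
- panel: grey switch panel fixed to the bench, 240 (its x) x 204 (its y) mm. Origin: centre of its underside, on the bench. Its x axis is the guard's track (+x leads away from the robot); its y axis runs along the toggle row. The six toggles sit side by side at x = -55 mm, 26 mm apart, centred on y = 0; three are red and three white, in an order that varies.
- guard (a joint): clear sliding guard (100 mm long in x, 204 mm wide, yellow edge strips, top face 103 mm above the bench) over the toggle row: 0 = fully home, covering the toggles; 0.115 m = fully back towards the panel's +x, the row free. It needs about 2 N and stays where it is left. It may start slightly open.
- guard_handle (a point): middle of the top of the guard's black handle, an upright bar 12 mm thick (panel x), 60 mm wide (panel y), standing 36 mm above the guard's top face; this point is 139 mm above the bench and moves with the guard.
- red1 (a joint): red toggle, rad: 0 = on, leaning away from the robot (panel +x) at 0.45 rad from vertical; 0.9 = off, leaning 0.45 rad towards the robot (panel -x). Stiff (about 1.5 N at the tip), stays wherever it is left, does not snap over by itself.
- red1_tip (a point): tip of the red toggle's lever: a flat bar 10 mm wide (along the row), 7 mm thick, whose pivot is 42 mm below the tip along the lever, at panel x = -55 mm and 45 mm above the bench; the grey housings below reach 48 mm above the bench. Which place in the row it has varies.
- white1 (a joint): white toggle, rad: 0 = on, leaning away from the robot (panel +x) at 0.45 rad from vertical; 0.9 = off, leaning 0.45 rad towards the robot (panel -x). Stiff (about 1.5 N at the tip), stays wherever it is left, does not snap over by itself.
- red2 (a joint): red toggle, rad: 0 = on, leaning away from the robot (panel +x) at 0.45 rad from vertical; 0.9 = off, leaning 0.45 rad towards the robot (panel -x). Stiff (about 1.5 N at the tip), stays wherever it is left, does not snap over by itself.
- red2_tip (a point): tip of the red toggle's lever: a flat bar 10 mm wide (along the row), 7 mm thick, whose pivot is 42 mm below the tip along the lever, at panel x = -55 mm and 45 mm above the bench; the grey housings below reach 48 mm above the bench. Which place in the row it has varies.
- white2 (a joint): white toggle, rad: 0 = on, leaning away from the robot (panel +x) at 0.45 rad from vertical; 0.9 = off, leaning 0.45 rad towards the robot (panel -x). Stiff (about 1.5 N at the tip), stays wherever it is left, does not snap over by itself.
- red3 (a joint): red toggle, rad: 0 = on, leaning away from the robot (panel +x) at 0.45 rad from vertical; 0.9 = off, leaning 0.45 rad towards the robot (panel -x). Stiff (about 1.5 N at the tip), stays wherever it is left, does not snap over by itself.
- red3_tip (a point): tip of the red toggle's lever: a flat bar 10 mm wide (along the row), 7 mm thick, whose pivot is 42 mm below the tip along the lever, at panel x = -55 mm and 45 mm above the bench; the grey housings below reach 48 mm above the bench. Which place in the row it has varies.
- white3 (a joint): white toggle, rad: 0 = on, leaning away from the robot (panel +x) at 0.45 rad from vertical; 0.9 = off, leaning 0.45 rad towards the robot (panel -x). Stiff (about 1.5 N at the tip), stays wherever it is left, does not snap over by itself.
- rack: stand fixed to the bench: dark foot 120 x 350 x 12 mm, blue cross bar between two end posts (front face at x = +45 mm, up to 138 mm above the bench, open below), and four round steel pegs 8 mm thick at y = -123, -41, 41, 123 mm that point along the stand's -x (to the robot), top of peg 130 mm above the bench, with an upturned tip at x = -38 mm that rises 10 mm above the peg. Origin: centre of the underside of the foot.
- moduleA_mid (a point): half-way up one load module (52 mm above its underside, 52 mm below its top): an aluminium block 44 (its x) x 50 (its y) x 60 mm high with an orange loop handle above it, 12 mm thick (x), 36 mm wide (y), 44 mm high, whose opening (24 wide x 36 high) hangs over a peg, 50 mm in front of the blue cross bar. To come off it must rise 10 to 28 mm and then be drawn 45 mm or more towards the stand's -x. 250 g. z is up, y runs along the stand's width. Not every module is present.
- moduleB_mid (a point): half-way up one load module (52 mm above its underside, 52 mm below its top): an aluminium block 44 (its x) x 50 (its y) x 60 mm high with an orange loop handle above it, 12 mm thick (x), 36 mm wide (y), 44 mm high, whose opening (24 wide x 36 high) hangs over a peg, 50 mm in front of the blue cross bar. To come off it must rise 10 to 28 mm and then be drawn 45 mm or more towards the stand's -x. 250 g. z is up, y runs along the stand's width. Not every module is present.
- moduleC_mid (a point): half-way up one load module (52 mm above its underside, 52 mm below its top): an aluminium block 44 (its x) x 50 (its y) x 60 mm high with an orange loop handle above it, 12 mm thick (x), 36 mm wide (y), 44 mm high, whose opening (24 wide x 36 high) hangs over a peg, 50 mm in front of the blue cross bar. To come off it must rise 10 to 28 mm and then be drawn 45 mm or more towards the stand's -x. 250 g. z is up, y runs along the stand's width. Not every module is present.
- moduleD_mid (a point): half-way up one load module (52 mm above its underside, 52 mm below its top): an aluminium block 44 (its x) x 50 (its y) x 60 mm high with an orange loop handle above it, 12 mm thick (x), 36 mm wide (y), 44 mm high, whose opening (24 wide x 36 high) hangs over a peg, 50 mm in front of the blue cross bar. To come off it must rise 10 to 28 mm and then be drawn 45 mm or more towards the stand's -x. 250 g. z is up, y runs along the stand's width. Not every module is present.
- tray: loose blue tray, outside 110 (its x) x 290 (its y) x 24 mm high, walls and floor 5 mm, 0.9 kg; origin at the centre of its underside. It takes four modules side by side along its y, about 66 mm apart.
- solder_reel: bystander, not part of the job: yellow solder reel, 56 mm across, 46 mm high; origin at the centre of its underside.
- flux_bottle: bystander, not part of the job: brown bottle, 36 mm across, 90 mm high; origin at the centre of its underside.
- driver: bystander, not part of the job: green-handled screwdriver, 160 mm, lying; origin at the middle of its underside.
- tool_pot: bystander, not part of the job: orange pot, 66 mm across, 85 mm high; origin at the centre of its underside.
- board_box: bystander, not part of the job: flat green box, 100 x 70 x 30 mm; origin at the centre of its underside.
There are look-alikes about, which are no part of the job. What is shaped like the part that bears moduleB_mid but pink or yellow is not meant.

How it is judged:
By the outcome, as a careful person would: the job done as asked, in the order asked, and still so for the second after the job is handed in, with the robot touching nothing.
Of moduleA, moduleB, moduleC, moduleD only 2 to 4 are there at a start; the rules pass over those that are not, and their reading is None.
At some moment in a run one of tray may be knocked a few centimetres aside while the robot is not near it.
It also fails if it takes over 210 s, if anything falls off the work surface, if the arm or the gripper's body presses on something with over 40 N, if the wrist force passes 120 N, or if a joint passes its speed limit or range.

ROBOT

A 6-joint arm with a two-finger parallel gripper is mounted at the origin on the work surface. World frame = base frame: x ahead of the robot, y to its left, z up, the work surface at z = 0. Lengths are in m, angles in rad, forces in N, time in s.
With the tool pointing down it reaches from about 0.325 to 1 m from the base axis. Payload 5.1 kg.
Tool frame: the origin (TCP) lies on the centre line of the jaws, within the pads' length; the fingertips stand 8 mm ahead of it and the grasp point (between the pads) lies 11 mm behind it; x points along the fingers, y is the direction in which the jaws open and shut, and the axes are right-handed (so a half turn about x gives the same grasp; the last joint's range is limited). The gripper opens to 85 mm and grips with 20 to 120 N. Pads are 22 mm wide; open, the fingers measure 114 mm over their backs; the gripper's body (76 mm by 85 mm) begins 54 mm behind the grasp point. The pads swing forward as they close: fully open they stand 13 mm farther back than shut.
Start: joints at [-1.333, 0.124, 1.65, -0, 1.367, -0.083], TCP at [0.205, -0.617, 0.239] pointing down, gripper open.
Joint ranges: [-2.61, 2.61], [-1.02, 2.33], [0.03, 2.71], [-1.35, 4.49], [0.32, 2.68], [-2.91, 2.91]. Speed limits (rad/s): [2.57, 2.57, 3.14, 3.14, 3.14, 3.14].

INTERFACE

Orientations are given as a unit quaternion [x, y, z, w].
In Python, from bench import r gives the robot as it stands. The module is installed in compiled form; this text tells all that it offers. Calls block until the motion is done:
- r.move_ptp(position, orientation): joint-space move of the TCP to a pose.
- r.move_l(position, orientation=None, velocity=0.15, stop_force=None): straight line of the TCP; orientation=None keeps the orientation; velocity is the mean speed in m/s. With stop_force (N) it stops when the force on the tool has changed by that much, and returns True; else False.
- r.goto_joints(angles): joint-space move.
- r.grip(opening): opening from 0.0 (shut) to 1.0 (fully open); the grip force is fixed at half the most; returns when the fingers have stopped.
- r.hold(seconds).
- r.ik(position, orientation): joint angles nearest the present ones, or None.
- r.get_state(): the state.
- r.grab_frame(name): name is "scene" or "top" or "wrist"; returns (picture, depth): 400x640x3 uint8, blue, green, red; 400x640 float32, m along the optical axis (not along the pixel's ray), 0 where there is no reading.
- r.camera_model(name): a dict with "intrinsics" (3x3 intrinsics, pixels), "k1" (the pictures are not rectified: a ray, as slopes to the right and down, at radius r is drawn at 1 + k1 r^2 times it, then the intrinsics apply), "rvec" (rotation vector, rad) and "tvec" (3), from world to camera coordinates, as OpenCV has them; the wrist camera has in their place "tool_from_camera" (4x4, takes a point from camera to tool coordinates, whose origin is the TCP and whose axes are the tool frame's). Camera axes: x right, y down, z forward; pixel columns grow to the right and rows downward; lengths in m; the calibration is good to about 2 mm. A picture is of the moment at which its call begins: read the wrist's pose just before it. camera_model takes no time and is no camera call.
A pose or a line that the arm cannot do raises r.PlanningError and nothing moves.
- r.hand_in(): hands the job in, once; it reports no verdict.
The state is a dict: "time_s": time; "joint_pos": joint angles; "qvel": joint speeds; "joint_torque": joint torques, N m; "tcp_pos": TCP position; "tool_rot": TCP orientation; "ft_force": force on the tool from outside, world axes, zero at the start; "torque": the same for the moment, N m; "opening": opening from 0.0 (shut) to 1.0 (fully open).
Only numpy, scipy, OpenCV 4.12 (cv2) and the standard library are available. Lean on these libraries where they do the work, as an engineer would, in place of code of your own. Each camera call takes 0.05 s, during which the arm holds its last target.

## Working session

There is one attempt and no reset: what is moved stays moved. The work goes in short steps, each a Python script; the robot and the scene stay as the last script left them, time stands still between calls to the robot, and variables do not carry over. Pictures are saved under pics/ and viewed, and the job is handed in when it is done.

```bash
mkdir -p pics; ls
python3 - <<'E'
from bench import r
import cv2
print(r.get_state())
for n in ["scene","top","wrist"]:
    p,d=r.grab_frame(n); cv2.imwrite(f"pics/{n}0.png",p); print(n,r.camera_model(n), d.min(),d.max())
E
```

```text
pics
{'time_s': 0.0, 'joint_pos': array([-1.33258136e+00,  1.24473770e-01,  1.65167173e+00, -5.11446524e-08,
        1.36751588e+00, -8.26016912e-02]), 'qvel': array([6.96117401e-04, 3.95456126e-04, 1.17881122e-04, 1.02355105e-03,
       5.30554002e-04, 6.99760741e-05]), 'joint_torque': array([ 9.22240833e-04, -4.23613036e+01, -3.65455985e+01, -1.64268276e-04,
        6.78752855e-03, -3.85863586e-06]), 'tcp_pos': array([ 0.20480184, -0.61626221,  0.23807463]), 'tool_rot': array([-0.69797181, -0.11366915,  0.69808554, -0.11221077]), 'ft_force': array([ 0.40109485,  0.00475142, -0.03331612]), 'torque': array([ 0.00115599,  0.02362895, -0.00836484]), 'opening': 0.999298299973089}
scene {'intrinsics': array([[420.55503268,   0.        , 326.93625609],
       [  0.        , 420.55503268, 200.6303836 ],
       [  0.        ,   0.        ,   1.        ]]), 'k1': -0.027003990051832596, 'rvec': array([ 2.09245477,  0.97505689, -0.45227785]), 'tvec': array([-0.32664999, -0.18466186,  1.5136754 ])} 0.0 3.6382108
top {'intrinsics': array([[368.99993465,   0.        , 321.2256214 ],
       [  0.        , 368.99993465, 203.97887366],
       [  0.        ,   0.        ,   1.        ]]), 'k1': -0.085468508503424, 'rvec': array([ 2.19591279, -2.16373174,  0.10271639]), 'tvec': array([-0.0409258 ,  0.54832057,  1.02743756])} 0.0 1.9571478
wrist {'intrinsics': array([[313.81528217,   0.        , 325.00278472],
       [  0.        , 313.81528217, 205.00400219],
       [  0.        ,   0.        ,   1.        ]]), 'k1': -0.01601210313393197, 'tool_from_camera': array([[-5.61429770e-04, -3.02375179e-01,  9.53188825e-01,
        -1.34611185e-01],
       [ 9.99999750e-01,  2.39783967e-04,  6.65066913e-04,
         4.51297227e-04],
       [-4.29659125e-04,  9.53188960e-01,  3.02374969e-01,
        -7.75845769e-02],
       [ 0.00000000e+00,  0.00000000e+00,  0.00000000e+00,
         1.00000000e+00]])} 0.0 1.4802705
```

View pics/scene0.png

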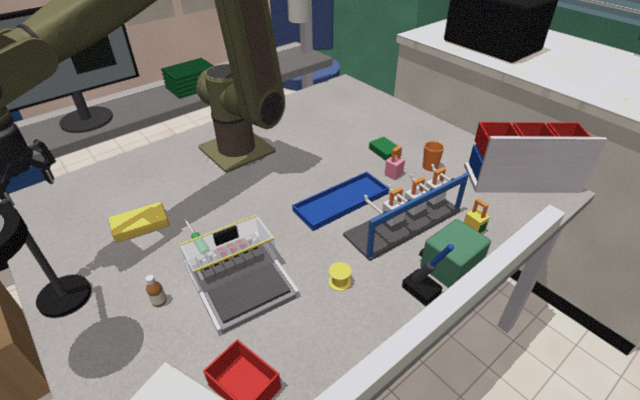

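View pics/top0.png

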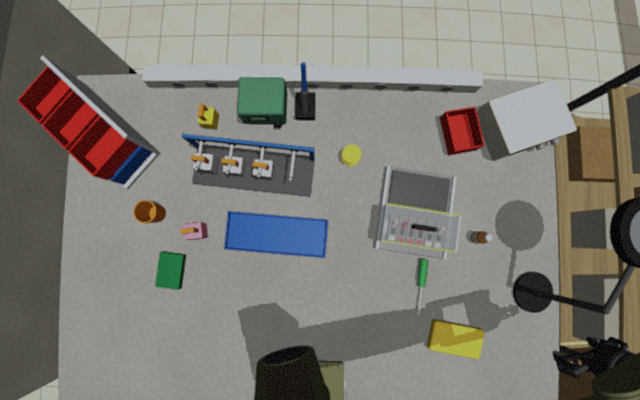

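View pics/wrist0.png

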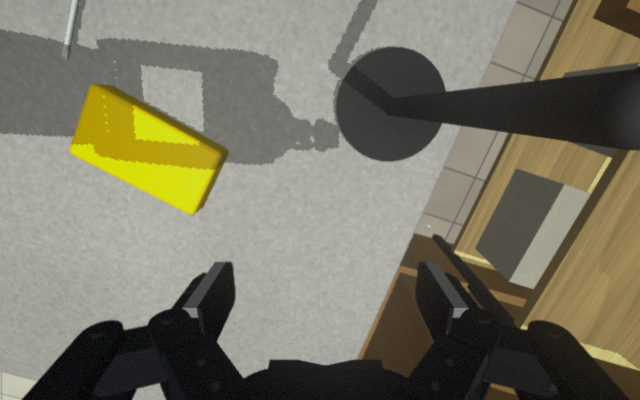

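The top view shows the panel at about (420,210), the tray at (277,235), and the rack at (255,165) carrying three modules. The pink and yellow look-alikes are at (194,231) and (207,117).

```bash
cat > h.py <<'E'
import numpy as np, cv2
from bench import r
from scipy.spatial.transform import Rotation as R
def ray(cm,uv):
    uv=np.asarray(uv,float).reshape(-1,2); K=cm["intrinsics"]; k1=cm["k1"]
    n=(uv-[K[0,2],K[1,2]])/[K[0,0],K[1,1]]
    u=n.copy()
    for _ in range(20): u=n/(1+k1*(u**2).sum(1,keepdims=True))
    return np.c_[u,np.ones(len(u))]
def cam(name,state=None):
    cm=r.camera_model(name)
    if "rvec" in cm:
        Rm=cv2.Rodrigues(cm["rvec"])[0]; return cm,Rm.T,-Rm.T@cm["tvec"]
    s=state or r.get_state(); T=cm["tool_from_camera"]; Rt=R.from_quat(s["tool_rot"]).as_matrix()
    return cm,Rt@T[:3,:3],Rt@T[:3,3]+s["tcp_pos"]
def at_z(name,uv,z,state=None):
    cm,Rw,c=cam(name,state); d=ray(cm,uv)@Rw.T; return c+d*((z-c[2])/d[:,2])[:,None]
def at_depth(name,uv,depth,state=None):
    cm,Rw,c=cam(name,state); uv=np.asarray(uv,int).reshape(-1,2)
    return c+(ray(cm,uv)*depth[uv[:,1],uv[:,0]][:,None])@Rw.T
def cloud(name,depth,state=None):
    cm,Rw,c=cam(name,state); h,w=depth.shape
    vv,uu=np.mgrid[:h,:w]; P=ray(cm,np.c_[uu.ravel(),vv.ravel()])*depth.ravel()[:,None]
    P=c+P@Rw.T; P[depth.ravel()<=0]=np.nan; return P.reshape(h,w,3)
def project(name,P,state=None):
    cm,Rw,c=cam(name,state); q=(np.asarray(P).reshape(-1,3)-c)@Rw; u=q[:,:2]/q[:,2:]
    u=u*(1+cm["k1"]*(u**2).sum(1,keepdims=True)); K=cm["intrinsics"]; return u*[K[0,0],K[1,1]]+[K[0,2],K[1,2]]
def down(yaw):
    """tool x down, tool y (jaw direction) along world angle yaw"""
    x=np.array([0,0,-1.]); y=np.array([np.cos(yaw),np.sin(yaw),0]); return R.from_matrix(np.c_[x,y,np.cross(x,y)]).as_quat()
def snap(name,fn,crop=None,scale=1):
    s=r.get_state(); p,d=r.grab_frame(name); q=p
    if crop: q=p[crop[1]:crop[3],crop[0]:crop[2]]
    q=cv2.resize(q,None,fx=scale,fy=scale,interpolation=cv2.INTER_CUBIC); cv2.imwrite("pics/"+fn,q); return p,d,s
E
python3 - <<'E'
from h import *
p,d,s=snap("top","panel1.png",(360,150,500,270),5)
p,d,s=snap("top","rack1.png",(170,120,340,270),4.5)
C=cloud("top",d)
print("bench z",C[290,200],C[300,400])
# tray: blue
hsv=cv2.cvtColor(p,cv2.COLOR_BGR2HSV)
m=((hsv[...,0]>100)&(hsv[...,0]<125)&(hsv[...,1]>120)); 
Z=C[...,2]; P=C[m&(Z<0.06)&(Z>-.02)&(abs(C[...,0]-.6)<.35)]
sel=m.copy(); sel[:, :]=m&(np.mgrid[:400,:640][0]>200)&(np.mgrid[:400,:640][1]>215)&(np.mgrid[:400,:640][1]<335)&(np.mgrid[:400,:640][0]<265)
P=C[sel]; print(len(P),np.nanmin(P,0),np.nanmax(P,0),np.nanmedian(P,0))
print(cv2.minAreaRect(P[:,:2].astype(np.float32)))
uv=np.argwhere(sel)[:,::-1].astype(np.float32); b=cv2.boxPoints(cv2.minAreaRect(uv)); print(b, at_z("top",b,.024))
np.save("top_c.npy",C); cv2.imwrite("top.png",p)
E
```

```text
bench z [ 0.29583906  0.31439131 -0.00184424] [ 0.27692008 -0.26359583  0.00204747]
3773 [ 0.39884167 -0.05004818 -0.00237711] [0.52233484 0.24039265 0.03055237] [0.4611697  0.09656246 0.00548176]
((0.45643287897109985, 0.09508590400218964), (0.2812478244304657, 0.10691282898187637), 83.66587829589844)
[[224.17998 248.67627]
 [227.36455 211.0987 ]
 [327.49286 219.58414]
 [324.3083  257.1617 ]] [[ 0.41753055  0.24044792  0.024     ]
 [ 0.52442222  0.23491946  0.024     ]
 [ 0.50465352 -0.05127037  0.024     ]
 [ 0.39848767 -0.04369288  0.024     ]]
```

View pics/panel1.png

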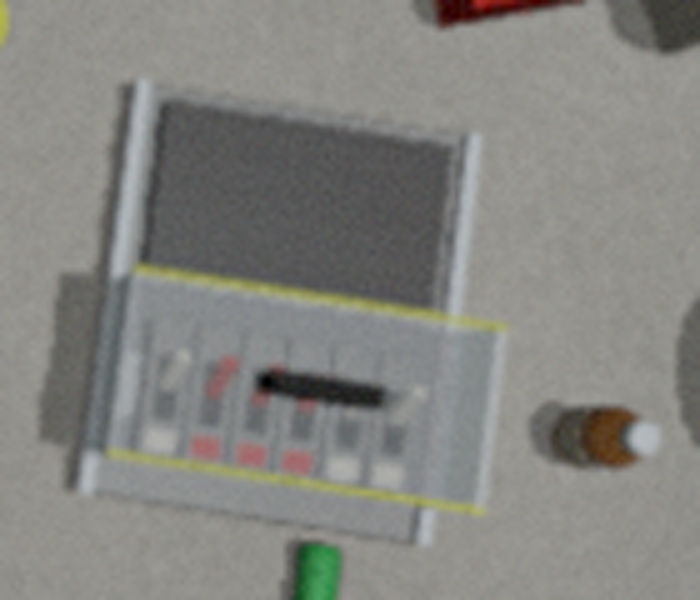

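View pics/rack1.png

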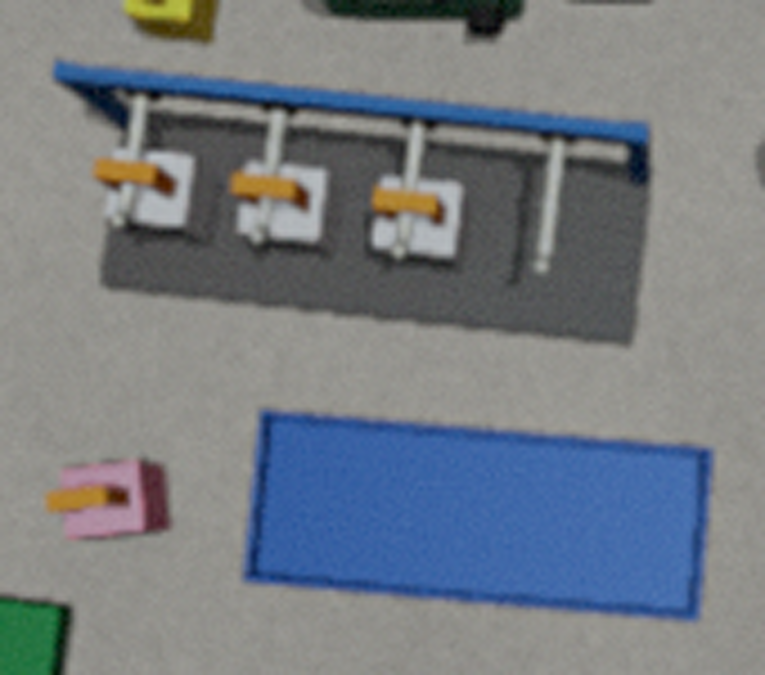

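Run:
```python
from h import *
C=np.load("top_c.npy")
uv=lambda a,o,s: np.array(a)/s+o
g=at_z("top",uv([(137,267),(507,327),(108,453),(485,511)],(360,150),5),.103); print("guard",g, g.mean(0))
e=(g[0]-g[1]+g[2]-g[3]); print("yaw y-axis", np.degrees(np.arctan2(e[1],e[0]))-90, np.linalg.norm(g[0]-g[1]),np.linalg.norm(g[0]-g[2]))
h=at_z("top",uv([(263,382),(382,397)],(360,150),5),.139); print("handle",h,h.mean(0),np.linalg.norm(h[0]-h[1]))
b=at_z("top",uv([(148,80),(475,135),(84,490),(425,543)],(360,150),5),.095);print("rails",b)
print("rail z", at_depth("top",uv([(120,200),(463,200)],(360,150),5),np.zeros((400,640))+1)[:0], [C[int(v),int(u)] for u,v in uv([(137,130),(124,200),(463,200),(320,400)],(360,150),5)])
# rack
q=at_z("top",uv([(60,66),(648,128)],(170,120),4.5),.138); print("bar",q,np.linalg.norm(q[0]-q[1]))
t=at_z("top",uv([(120,222),(257,238),(400,254),(541,268)],(170,120),4.5),.14);print("peg tips",t)
t=at_z("top",uv([(100,282),(634,342)],(170,120),4.5),.012);print("foot front",t,np.linalg.norm(t[0]-t[1]))
```

```text
guard [[ 0.54612579 -0.20743103  0.103     ]
 [ 0.51698945 -0.40694498  0.103     ]
 [ 0.44789078 -0.19213607  0.103     ]
 [ 0.41922662 -0.39363158  0.103     ]] [ 0.48255816 -0.30003591  0.103     ]
yaw y-axis -8.201980537131263 0.20163021468690862 0.09941857397529905
handle [[ 0.48507145 -0.26526667  0.139     ]
 [ 0.47814353 -0.32678361  0.139     ]] [ 0.48160749 -0.29602514  0.139     ] 0.06190582058565317
rails [[ 0.64817773 -0.21519026  0.095     ]
 [ 0.62162242 -0.39438207  0.095     ]
 [ 0.42818292 -0.18082099  0.095     ]
 [ 0.40176265 -0.36375568  0.095     ]]
rail z [] [array([ 0.63227888, -0.22078105,  0.02640444]), array([ 0.59245316, -0.21323809,  0.01950303]), array([ 0.59465776, -0.40966041,  0.02871173]), array([ 0.47699038, -0.30472422,  0.10387222])]
bar [[ 0.71544089  0.33121277  0.138     ]
 [ 0.68233561 -0.01142494  0.138     ]] 0.34423328987614477
peg tips [[0.62347008 0.29012632 0.14      ]
 [0.61509122 0.21038567 0.14      ]
 [0.60692503 0.12819086 0.14      ]
 [0.60002525 0.04784241 0.14      ]]
foot front [[ 0.60674932  0.34492333  0.012     ]
 [ 0.57260679 -0.00271753  0.012     ]] 0.34931343842613577
```

Run:
```python
from h import *
s=r.get_state(); print(R.from_quat(s["tool_rot"]).as_matrix().round(2))
a=np.radians(-8)
for yaw in (a,a+np.pi):
    for p in ([.48,-.30,.115],[.60,-.31,.115],[.48,-.3,.35],[.42,-.3,.35]): 
        q=r.ik(p,down(yaw)); print(yaw,p,None if q is None else q.round(2))
```

```text
[[-0.    0.32 -0.95]
 [ 0.   -0.95 -0.32]
 [-1.   -0.   -0.  ]]
-0.13962634015954636 [0.48, -0.3, 0.115] [-0.65  0.05  1.95 -0.    1.14 -0.51]
-0.13962634015954636 [0.6, -0.31, 0.115] [-0.56  0.28  1.69 -0.    1.17 -0.42]
-0.13962634015954636 [0.48, -0.3, 0.35] [-0.65 -0.11  1.7  -0.    1.55 -0.51]
-0.13962634015954636 [0.42, -0.3, 0.35] [-0.72 -0.22  1.8  -0.    1.56 -0.58]
3.0019663134302466 [0.48, -0.3, 0.115] [-0.65  0.05  1.95 -0.    1.14  2.63]
3.0019663134302466 [0.6, -0.31, 0.115] [-0.56  0.28  1.69 -0.    1.17  2.72]
3.0019663134302466 [0.48, -0.3, 0.35] [-0.65 -0.11  1.7  -0.    1.55  2.63]
3.0019663134302466 [0.42, -0.3, 0.35] [-0.72 -0.22  1.8  -0.    1.56  2.56]
```

Run:
```python
from h import *
a=np.radians(-8)
r.move_ptp([.49,-.27,.33],down(a))
snap("wrist","w1.png")
print(r.get_state()["time_s"])
```

```text
1.975
```

View pics/w1.png

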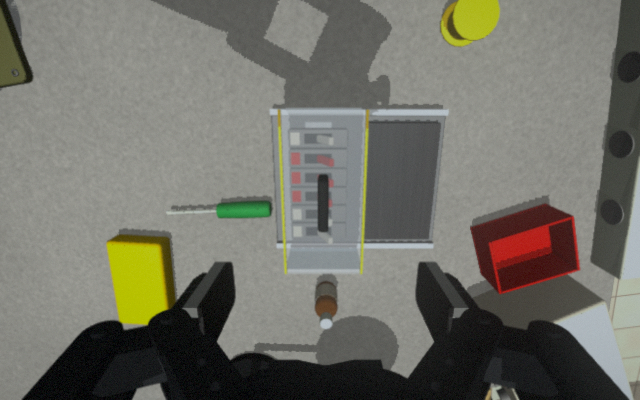

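Run:
```python
from h import *
p,d,s=snap("wrist","w2.png",(260,90,460,290),4)
C=cloud("wrist",d,s)
print("handle",[C[v,u].round(4) for u,v in ((323,180),(323,200),(323,225))])
m=C[...,2]; sel=(m>.132)&(m<.145); sel[:100]=0;sel[290:]=0;sel[:,:280]=0;sel[:,:][:,380:]=0
P=C[sel];print(len(P),P.mean(0)); rc=cv2.minAreaRect(P[:,:2].astype(np.float32)); print(rc)
np.save("w.npy",C)
```

```text
handle [array([ 0.4879, -0.2697,  0.1361]), array([ 0.4848, -0.2908,  0.1393]), array([ 0.4807, -0.3194,  0.1394])]
571 [ 0.48387981 -0.29771261  0.13873233]
((0.4836042523384094, -0.2988055348396301), (0.059989627450704575, 0.011218228377401829), 81.97525787353516)
```

View pics/w2.png

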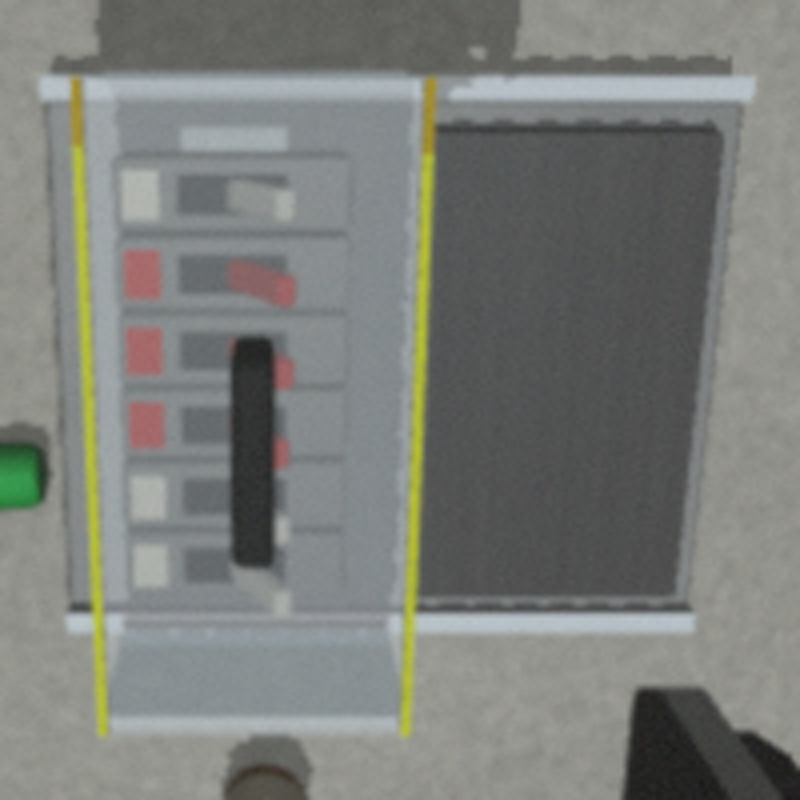

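Run:
```python
from h import *
C=np.load("w.npy"); s=r.get_state()
f=lambda u,v:(int(round(260+u/4)),int(round(90+v/4)))
for q in ((50,88),(200,88),(600,88),(740,88),(100,622),(500,622),(680,622),(580,300)):
    u,v=f(*q); print(q,C[v,u].round(4))
z=C[int(90+88/4),int(260+600/4),2]
for zz in (z,.095):
    k=at_z("wrist",[f(40,75),f(754,75),f(66,632),f(693,632)],zz,s); print(zz,k,k.mean(0),np.linalg.norm(k[0]-k[1]),np.linalg.norm(k[2]-k[3]),np.linalg.norm(k[0]-k[2]))
a=np.radians(-8.03);ex=np.array([np.cos(a),np.sin(a)])
print(at_z("wrist",[f(77,80),f(431,80),f(103,735),f(406,735)],.103,s)[:,:2]@ex, np.array([.4836,-.2985])@ex, k[:,:2]@ex)
```

```text
(50, 88) [ 0.429  -0.1927  0.0264]
(200, 88) [ 0.4832 -0.1991  0.1027]
(600, 88) [ 0.612  -0.2186  0.027 ]
(740, 88) [ 0.6589 -0.2251  0.0258]
(100, 622) [ 0.4273 -0.3541  0.1045]
(500, 622) [ 0.5624 -0.4096  0.0272]
(680, 622) [ 0.6307 -0.4196  0.0265]
(580, 300) [ 0.5997 -0.2883  0.0314]
0.027041350857896385 [[ 0.42721366 -0.18853403  0.02704135]
 [ 0.6626436  -0.22167584  0.02704135]
 [ 0.39716271 -0.38969066  0.02704135]
 [ 0.63495367 -0.42334412  0.02704135]] [ 0.53049341 -0.30581117  0.02704135] 0.23775120646219458 0.24016056322549337 0.20338891424347214
0.095 [[ 0.4387124  -0.18952167  0.095     ]
 [ 0.63753917 -0.2175108   0.095     ]
 [ 0.41333358 -0.35940373  0.095     ]
 [ 0.61415429 -0.38782496  0.095     ]] [ 0.52593486 -0.28856529  0.095     ] 0.2007871429886686 0.20282190810360443 0.17176728402010363
[0.47213062 0.57033156 0.47207156 0.5707973 ] 0.5205562701735202 [0.46088543 0.66167257 0.45948655 0.66230843]
```

```bash
cat >> h.py <<'E'
A=np.radians(-8.03); PO=np.array([.5305,-.3058]); EX=np.array([np.cos(A),np.sin(A)]); EY=np.array([-np.sin(A),np.cos(A)]); QP=down(A)
def pan(x,y,z): return np.r_[PO+EX*x+EY*y,z]
def inpan(p): q=np.asarray(p)[:2]-PO; return np.array([q@EX,q@EY])
E
python3 - <<'E'
from h import *
r.move_ptp(pan(-.0475,.0006,.20),QP)
r.move_l(pan(-.0475,.0006,.124),QP,.1,stop_force=8)
print(r.get_state()["tcp_pos"])
r.grip(0.0); s=r.get_state(); print(s["opening"],s["ft_force"],inpan(s["tcp_pos"]))
print(r.move_l(pan(.08,.0006,.124),QP,.08,stop_force=12)); s=r.get_state(); print(s["ft_force"],inpan(s["tcp_pos"]),s["time_s"])
snap("wrist","w3.png")
E
```

```text
[ 0.48405548 -0.29892623  0.12480232]
0.12388406612150991 [-0.31562692 -0.14655978  1.62307542] [-0.04738798  0.00056206]
True
[-3.00721282  0.77137687  6.0751015 ] [0.05975757 0.00043943] 5.4083
```

View pics/w3.png

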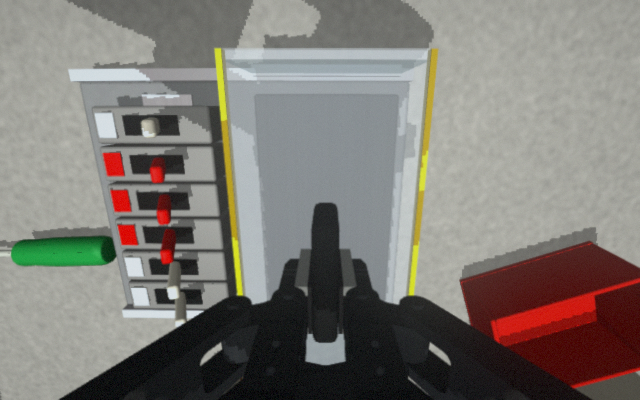

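Run:
```python
from h import *
r.hold(.2); r.grip(.5); p=inpan(r.get_state()["tcp_pos"])
r.move_l(pan(p[0],p[1],.22),QP,.15)
r.grip(0.0)
r.move_l(pan(-.012,.039,.16),QP,.2)
p,d,s=snap("wrist","w4.png"); C=cloud("wrist",d,s); np.save("w.npy",C); print(s["tcp_pos"],s["time_s"])
```

```text
[ 0.52490206 -0.26608405  0.16110793] 7.9917
```

View pics/w4.png

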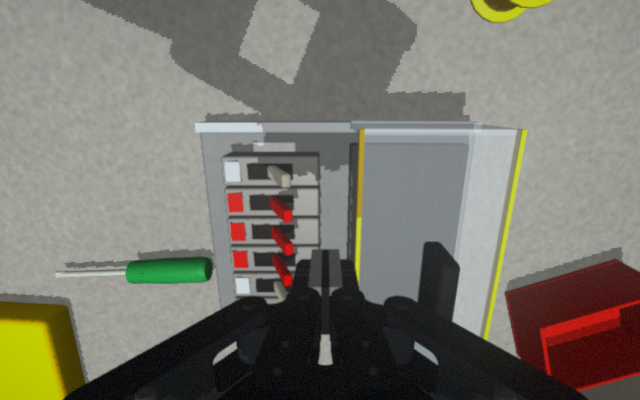

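Run:
```python
from h import *
s=r.get_state()
for q in at_z("wrist",[(287,217),(287,250),(286,281),(284,184)],.083,s): print(inpan(q).round(4))
print([inpan(q).round(4) for q in at_z("wrist",[(310,250),(342,250),(326,250)],.153,s)], inpan(s["tcp_pos"]))
print([inpan(q).round(4) for q in at_z("wrist",[(364,130),(358,300)],.103,s)])
```

```text
[-0.0372  0.0383]
[-0.0382  0.0121]
[-0.0399 -0.0143]
[-0.0384  0.0628]
[array([-0.0174,  0.046 ]), array([-0.0014,  0.046 ]), array([-0.0094,  0.046 ])] [-0.01053336  0.03825336]
[array([0.0136, 0.1011]), array([ 0.0139, -0.0177])]
```

Run:
```python
from h import *
for y in (.039,.013,-.013):
    r.move_l(pan(-.012,y,.115),QP,.2)
    print(r.move_l(pan(-.012,y,.070),QP,.12,stop_force=8))
    h=r.move_l(pan(-.064,y,.070),QP,.05,stop_force=10); s=r.get_state(); print(y,h,s["ft_force"].round(1),inpan(s["tcp_pos"]).round(4),s["time_s"])
    r.move_l(pan(-.045,y,.074),QP,.1); r.move_l(pan(-.040,y,.115),QP,.15)
r.move_l(pan(-.012,.039,.16),QP,.25)
snap("wrist","w5.png")
```

```text
False
0.039 True [2.6 0.6 1.1] [-0.0516  0.0388] 9.725
True
0.013 True [4.2 0.5 0.2] [-0.0511  0.0133] 11.9083
True
-0.013 True [ 2.3 -0.7  1.1] [-0.0511 -0.0127] 14.0917
```

View pics/w5.png

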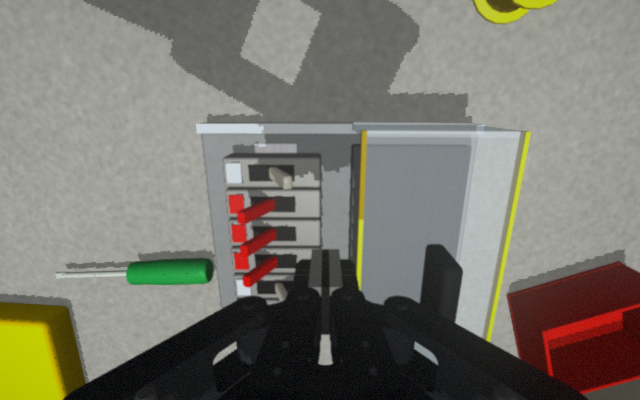

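Run:
```python
from h import *
r.move_l(pan(-.012,.06,.30),QP,.3)
p,d,s=snap("wrist","w6.png",(200,120,400,280),4); C=cloud("wrist",d,s); np.save("w.npy",C)
f=lambda P: project("wrist",P,s)
for y in (65,39,13,-13,-39,-65):
    for sg in (1,-1): print(y,sg,((f(pan(-.055+sg*.0183,y/1000,.0828))-[200,120])*4).round().tolist())
```

```text
65 1 [[414.0, 206.0]]
65 -1 [[285.0, 206.0]]
39 1 [[416.0, 294.0]]
39 -1 [[290.0, 294.0]]
13 1 [[418.0, 379.0]]
13 -1 [[295.0, 379.0]]
-13 1 [[420.0, 460.0]]
-13 -1 [[299.0, 460.0]]
-39 1 [[421.0, 537.0]]
-39 -1 [[303.0, 537.0]]
-65 1 [[423.0, 612.0]]
-65 -1 [[307.0, 612.0]]
```

View pics/w6.png

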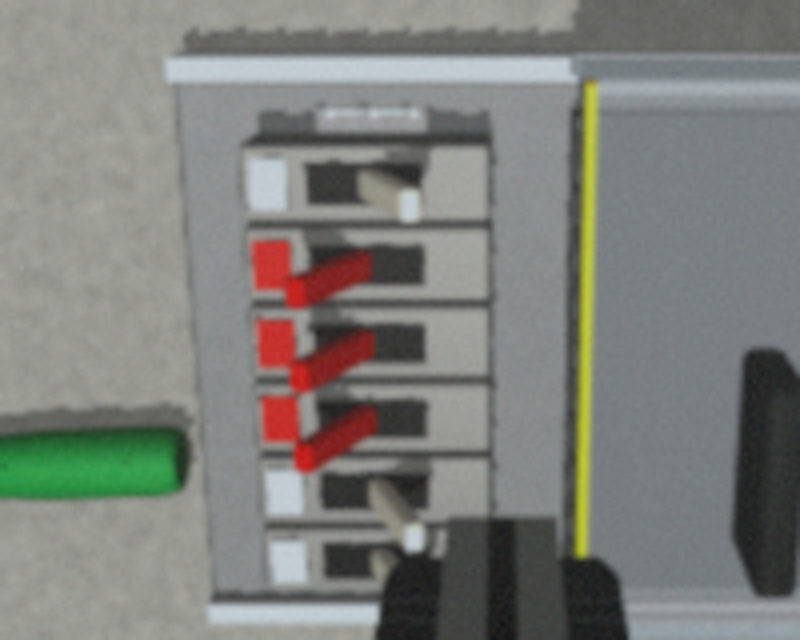

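Run:
```python
from h import *
for y in (.039,.013,-.013):
    r.move_l(pan(-.035,y,.115),QP,.2)
    print(r.move_l(pan(-.035,y,.078),QP,.1,stop_force=15))
    h=r.move_l(pan(-.068,y,.078),QP,.03,stop_force=20); s=r.get_state(); print(y,h,s["ft_force"].round(1),inpan(s["tcp_pos"]).round(4),s["tcp_pos"][2],s["time_s"])
    r.move_l(pan(-.045,y,.080),QP,.1); r.move_l(pan(-.040,y,.115),QP,.15)
r.move_l(pan(-.012,.06,.30),QP,.3)
p,d,s=snap("wrist","w7.png",(200,120,400,280),4)
```

```text
False
0.039 True [ 2.5 -0.5  2.5] [-0.0565  0.0381] 0.08084588657552952 18.4167
False
0.013 True [ 3.3 -0.1  1.8] [-0.0564  0.0121] 0.0806547447990838 20.7333
False
-0.013 True [3.5 0.5 1.9] [-0.0563 -0.0137] 0.08030851541517726 23.0417
```

View pics/w7.png

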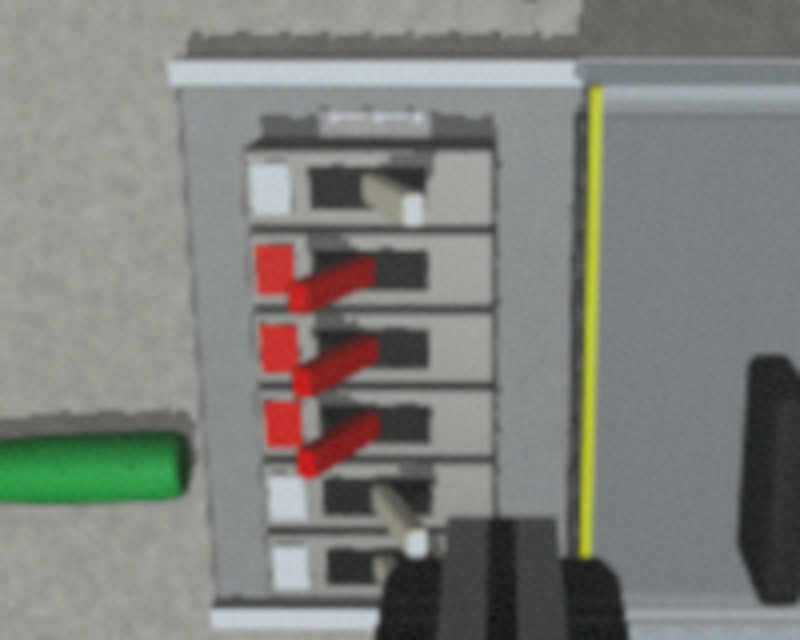

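The red levers are at their stops: a 20 N push didn't move them any further. The whites still lean away. Next I close the guard.

Run:
```python
from h import *
r.grip(.6)
r.move_l(pan(.0598,.0005,.20),QP,.25)
r.move_l(pan(.0598,.0005,.124),QP,.12,stop_force=8)
r.grip(0.0)
print(r.move_l(pan(-.075,.0005,.124),QP,.08,stop_force=14)); r.hold(.2); s=r.get_state(); print(s["ft_force"],inpan(s["tcp_pos"]),s["time_s"])
r.grip(.5); p=inpan(r.get_state()["tcp_pos"]); r.move_l(pan(p[0],p[1],.22),QP,.2)
p,d,s=snap("wrist","w8.png"); C=cloud("wrist",d,s)
snap("top","t8.png",(170,120,500,270),2.4)
```

```text
True
[ 3.02639659 -1.29623606  0.19207551] [-0.0553004   0.00040471] 28.55
```

View pics/w8.png

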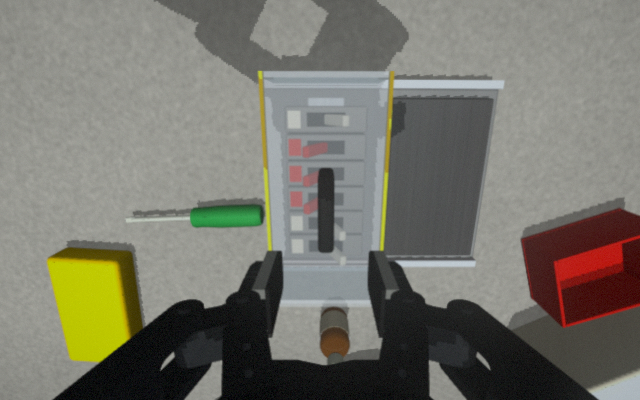

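View pics/t8.png

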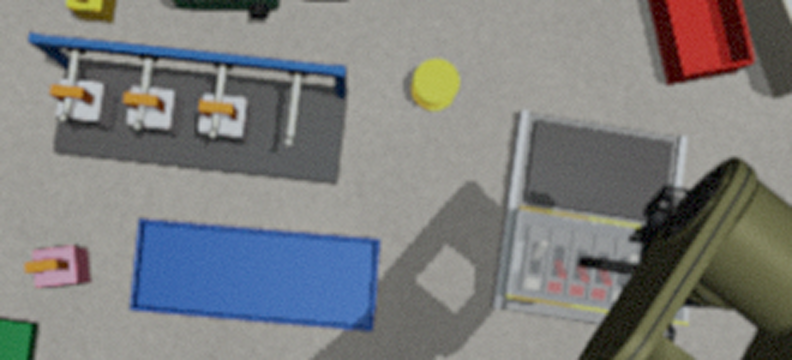

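Run:
```python
from h import *
b=np.radians(-5.6)
for yaw in (b+np.pi/2,b-np.pi/2):
    for p in ([.63,.28,.11],[.62,.1,.13],[.46,.2,.08],[.46,0,.08],[.52,.14,.4]):
        q=r.ik(p,down(yaw)); print(yaw,p,None if q is None else q.round(2))
r.move_ptp([.50,.15,.40],down(b+np.pi/2))
p,d,s=snap("wrist","w9.png"); np.save("w.npy",cloud("wrist",d,s)); print(s["tcp_pos"],s["tool_rot"],s["time_s"])
snap("top","t9.png",(170,120,340,270),4.5)
```

```text
1.4730578886832142 [0.63, 0.28, 0.11] [ 0.34  0.31  1.66 -0.    1.17 -1.13]
1.4730578886832142 [0.62, 0.1, 0.13] [ 0.07  0.17  1.79 -0.    1.18 -1.4 ]
1.4730578886832142 [0.46, 0.2, 0.08] [ 0.3  -0.05  2.11 -0.    1.08 -1.17]
1.4730578886832142 [0.46, 0, 0.08] [-0.12 -0.15  2.2  -0.    1.09 -1.59]
1.4730578886832142 [0.52, 0.14, 0.4] [ 0.16 -0.17  1.68 -0.    1.64 -1.31]
-1.668534764906579 [0.63, 0.28, 0.11] [ 0.34  0.31  1.66 -0.    1.17  2.01]
-1.668534764906579 [0.62, 0.1, 0.13] [ 0.07  0.17  1.79 -0.    1.18  1.74]
-1.668534764906579 [0.46, 0.2, 0.08] [ 0.3  -0.05  2.11 -0.    1.08  1.97]
-1.668534764906579 [0.46, 0, 0.08] [-0.12 -0.15  2.2  -0.    1.09  1.55]
-1.668534764906579 [0.52, 0.14, 0.4] [ 0.16 -0.17  1.68 -0.    1.64  1.83]
[0.50013962 0.14925938 0.39915762] [ 0.03485422  0.70665973 -0.03526464  0.70581415] 31.4417
```

View pics/w9.png

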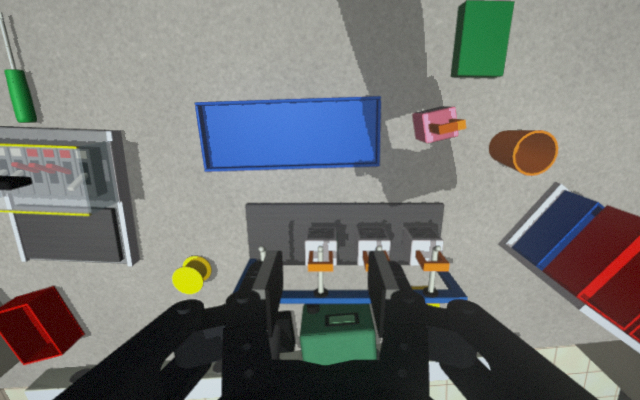

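Run:
```python
from h import *
s=r.get_state(); p,d=r.grab_frame("wrist"); C=cloud("wrist",d,s)
hsv=cv2.cvtColor(p,cv2.COLOR_BGR2HSV)
m=((hsv[...,0]>7)&(hsv[...,0]<20)&(hsv[...,1]>150)&(C[...,2]>.125)&(C[...,2]<.15)&(C[...,0]>.55)).astype(np.uint8)
n,l,st,ce=cv2.connectedComponentsWithStats(m)
for i in range(1,n):
    P=C[l==i]; 
    if len(P)<20: continue
    print(st[i],P.mean(0).round(4),cv2.minAreaRect(P[:,:2].astype(np.float32)))
# blue bar
m=((hsv[...,0]>100)&(hsv[...,0]<125)&(hsv[...,1]>110)); sel=m&(C[...,2]>.125)&(C[...,2]<.15)&(C[...,0]>.6)&(C[...,1]<.36)
print("bar",sel.sum(),cv2.minAreaRect(C[sel][:,:2].astype(np.float32)))
sel=m&(C[...,2]>-.01)&(C[...,2]<.035)&(C[...,0]<.56)&(C[...,1]<.28)
sel=cv2.morphologyEx(sel.astype(np.uint8),cv2.MORPH_OPEN,np.ones((3,3)))>0
top=sel&(C[...,2]>.018)
for k in (sel,top): print("tray",k.sum(),cv2.minAreaRect(C[k][:,:2].astype(np.float32)))
b=cv2.boxPoints(cv2.minAreaRect(np.argwhere(sel)[:,::-1].astype(np.float32))); k=at_z("wrist",b,.024,s); print(b,k,k.mean(0))
t=at_z("wrist",[(262,249)],.14,s);print("peg tip free",t)
crop=p[180:320,220:480]; cv2.imwrite("pics/w10.png",cv2.resize(crop,None,fx=3,fy=3,interpolation=2))
crop=p[80:190,180:400]; cv2.imwrite("pics/w11.png",cv2.resize(crop,None,fx=3.5,fy=3.5,interpolation=2))
```

```text
[308 259  25  12 207] [0.6375 0.128  0.1372] ((0.6377531290054321, 0.12770792841911316), (0.03397803381085396, 0.012084104120731354), 84.0297622680664)
[365 259   3  11  26] [0.6409 0.1929 0.1344] ((0.6432951092720032, 0.192999005317688), (0.003931816667318344, 0.009879041463136673), 85.77912139892578)
[421 259  28  12 258] [0.6529 0.2895 0.1364] ((0.653772234916687, 0.29043203592300415), (0.03657466545701027, 0.013179858215153217), 83.44239807128906)
bar 1047 ((0.7000359892845154, 0.2002009004354477), (0.2717554271221161, 0.010394223034381866), 84.48796081542969)
tray 12425 ((0.46088340878486633, 0.09449642896652222), (0.28875792026519775, 0.10866337269544601), 86.09896087646484)
tray 1516 ((0.46088340878486633, 0.09449642896652222), (0.28875792026519775, 0.10866337269544601), 86.09896087646484)
[[195.64862  101.58006 ]
 [379.8742    95.911575]
 [382.01562  165.50722 ]
 [197.79004  171.1757  ]] [[ 0.39642539 -0.0429831   0.024     ]
 [ 0.41667079  0.2414085   0.024     ]
 [ 0.52508205  0.23971124  0.024     ]
 [ 0.50441587 -0.06342877  0.024     ]] [0.46064852 0.09367697 0.024     ]
peg tip free [[0.60190384 0.05112074 0.14      ]]
```

View pics/w10.png

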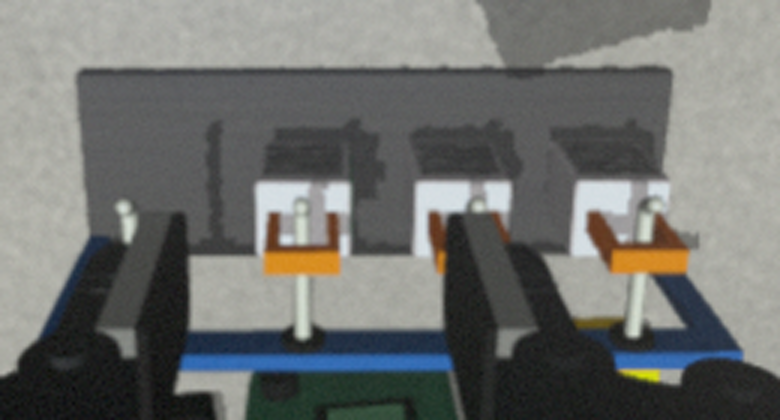

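View pics/w11.png

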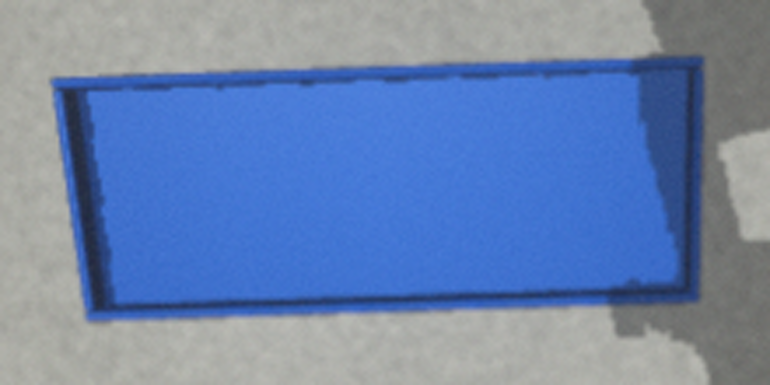

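```bash
cat >> h.py <<'E'
B=np.arctan2(.1626,.0159)-np.pi/2; RX=np.array([np.cos(B),np.sin(B)]); QR=down(B+np.pi/2)
def tray(name="top"):
    s=r.get_state(); p,d=r.grab_frame(name); C=cloud(name,d,s); hsv=cv2.cvtColor(p,cv2.COLOR_BGR2HSV)
    m=(hsv[...,0]>100)&(hsv[...,0]<125)&(hsv[...,1]>110)&(C[...,2]>-.02)&(C[...,2]<.04)&(C[...,0]<.57)&(C[...,0]>.3)&(C[...,1]<.32)&(C[...,1]>-.15)
    m=cv2.morphologyEx(m.astype(np.uint8),cv2.MORPH_OPEN,np.ones((3,3)))
    n,l,st,_=cv2.connectedComponentsWithStats(m); k=l==1+np.argmax(st[1:,4])
    b=cv2.boxPoints(cv2.minAreaRect(np.argwhere(k)[:,::-1].astype(np.float32))); w=at_z(name,b,.02,s)[:,:2]
    rc=cv2.minAreaRect(w.astype(np.float32)); (c,wh,an)=rc
    if wh[0]<wh[1]: an-=90
    an=(an-90+90)%180-90
    return p,st[1:,4].max(),np.array(c),wh,an
def pick(c,view="top"):
    c=np.asarray(c)
    r.grip(.62); r.move_ptp(np.r_[c,.20],QR); print("desc",r.move_l(np.r_[c,.107],QR,.12,stop_force=8), r.get_state()["tcp_pos"])
    f0=r.get_state()["ft_force"]; r.grip(0.); s=r.get_state(); print("open",s["opening"],s["ft_force"].round(1)); z=s["tcp_pos"][2]
    r.move_l(np.r_[c,z+.019],QR,.05); r.hold(.15); s=r.get_state(); print("lift",s["tcp_pos"],s["ft_force"].round(1),s["opening"])
    e=c-RX*.085; print("draw stop",r.move_l(np.r_[e,z+.019],QR,.1,stop_force=15)); s=r.get_state(); print(s["tcp_pos"],s["ft_force"].round(1),s["time_s"])
    return z
def place(c,an,y,z):
    t=np.radians(an); q=down(t+np.pi/2); p=np.asarray(c)+np.array([-np.sin(t),np.cos(t)])*y
    r.move_l(np.r_[p,z+.019],q,.15); r.move_l(np.r_[p,z-.029+.010],q,.1); r.hold(.15)
    print("touch",r.move_l(np.r_[p,z-.029-.006],q,.02,stop_force=3)); s=r.get_state(); print(s["tcp_pos"],s["ft_force"].round(1),"expect z",z-.029)
    r.hold(.1); r.grip(.62); r.move_l(np.r_[p,z+.08],q,.15); print(r.get_state()["time_s"])
E
python3 - <<'E'
from h import *
print(tray("wrist")[1:])
z=pick((.6376,.1277)); print("Z",z)
p,*t=tray("top"); print(t); cv2.imwrite("pics/t12.png",p); snap("wrist","w12.png"); snap("scene","s12.png",(280,120,520,290),3.2)
E
```

```text
(np.int32(12417), array([0.4605875 , 0.09140125]), (0.30635127425193787, 0.11007799208164215), -3.8966217041015625)
desc False [0.63834854 0.12781104 0.1081753 ]
open 0.4121108946922195 [-0.1  0.4  4.1]
lift [0.63721903 0.12765481 0.12712674] [ 0.7 -0.  -2.9] 0.41209799744341674
draw stop False
[0.55357982 0.13593642 0.12803081] [ 0.5  0.6 -2.2] 35.8
Z 0.10870852938465196
[np.int32(2172), array([0.45727766, 0.03717703]), (0.17030566930770874, 0.10748317837715149), -3.7655181884765625]
```

View pics/s12.png

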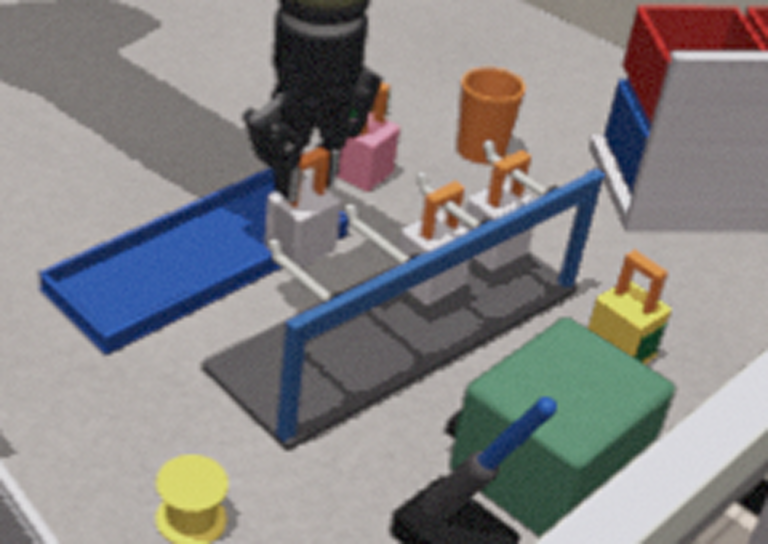

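View pics/t12.png

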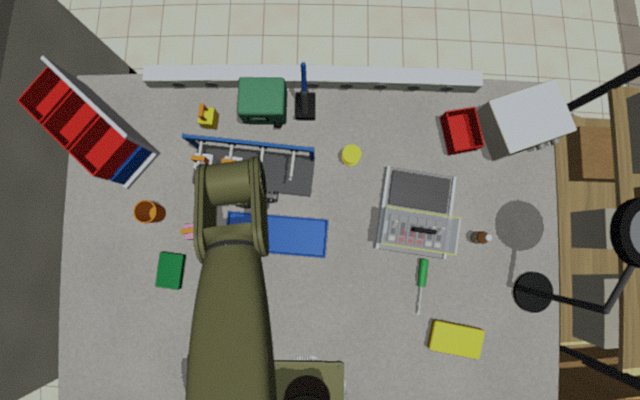

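View pics/w12.png

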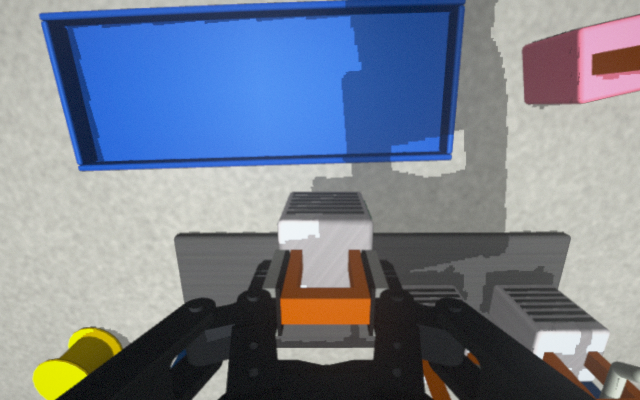

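```bash
python3 - <<'E'
t=open("h.py").read()
a=t.index("    b=cv2.boxPoints"); b=t.index("    rc=cv2.minAreaRect(w")
t=t[:a]+"    w=C[k&(C[...,2]>.014)][:,:2]\n"+t[b:]
open("h.py","w").write(t)
E
python3 - <<'E'
from h import *
p,*t=tray("wrist"); print(t)
place((.4608,.0944),-3.9,-.08,.1085) if np.linalg.norm(t[1]-[.4608,.0944])<.008 else print("MOVED?")
r.move_l([.50,.15,.40],QR,.3)
p,*t=tray("wrist"); print(t); cv2.imwrite("pics/w13.png",p)
E
```

```text
[np.int32(64193), array([0.46110231, 0.09459934]), (0.28995755314826965, 0.10968349874019623), -3.9121246337890625]
touch True
[0.45540985 0.01454604 0.07988618] [-0.3  0.6  4.5] expect z 0.0795
39.7167
[np.int32(10965), array([0.45636243, 0.07595731]), (0.288798987865448, 0.10865922272205353), -3.880340576171875]
```

View pics/w13.png

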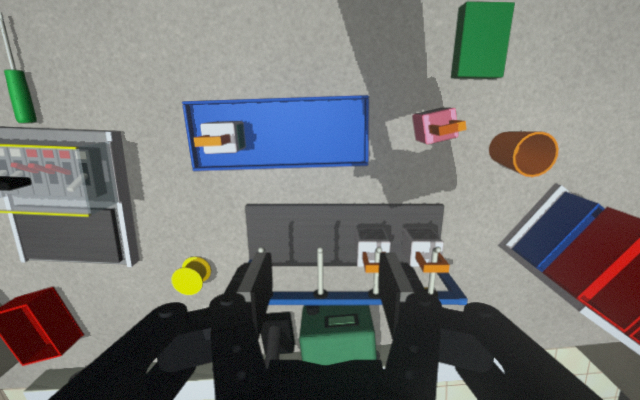

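The tray got knocked about 19 mm (−y) and the module is still standing in it. I'll measure the tray again before each placing.

Run:
```python
from h import *
z=pick((.6456,.209))
p,*t=tray("wrist"); print(t); cv2.imwrite("pics/w14.png",p)
p,*t2=tray("wrist")
if abs(t[2][0]-.29)<.006 and abs(t[2][1]-.11)<.005:
    place(t[1],t[3],0,z)
    r.move_l([.50,.15,.40],QR,.3)
    p,*t=tray("wrist"); print(t); cv2.imwrite("pics/w15.png",p)
```

```text
desc False [0.6463278  0.20916324 0.10815097]
open 0.40840327999936316 [-0.  -0.   4.1]
lift [0.64525128 0.20890998 0.12724281] [ 0.9 -0.5 -1.8] 0.4151715912375588
draw stop False
[0.5615629  0.21725003 0.12811088] [-0.4  0.2 -1.6] 44.9083
[np.int32(46896), array([0.45777747, 0.09290074]), (0.2568442225456238, 0.10973409563302994), -3.7372360229492188]
```

View pics/w14.png

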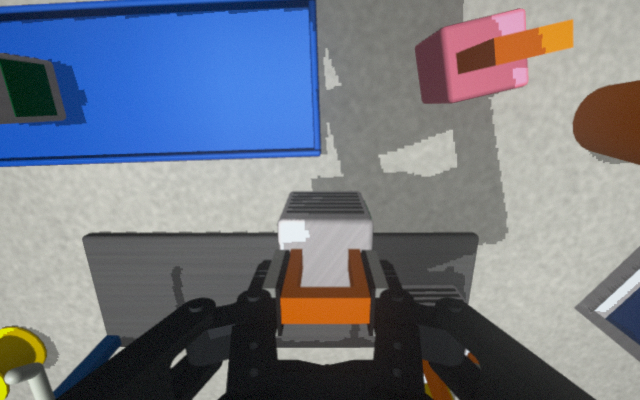

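Run:
```python
from h import *
place((.4565,.076),-3.85,0,.1087)
r.move_l([.50,.15,.40],QR,.3)
p,*t=tray("wrist"); print(t); cv2.imwrite("pics/w15.png",p)
```

```text
touch True
[0.45652985 0.07592471 0.07996864] [-0.7 -0.1  3.9] expect z 0.07970000000000001
48.8667
[np.int32(9741), array([0.45626318, 0.07594484]), (0.28881531953811646, 0.10857422649860382), -3.8773193359375]
```

View pics/w15.png

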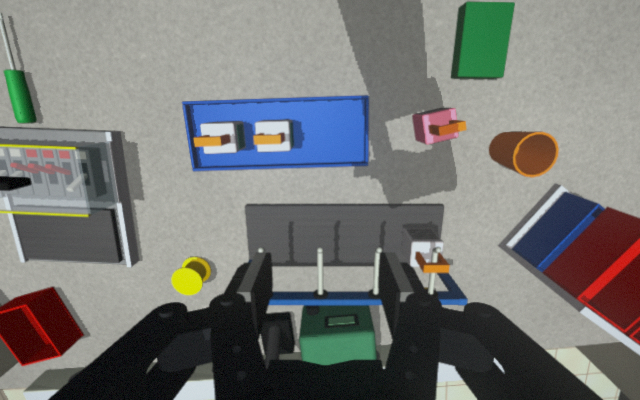

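Run:
```python
from h import *
z=pick((.6535,.2903))
# come back toward view of the tray, high enough, over free bench
r.move_l([.56,.22,.18],QR,.15)
p,*t=tray("wrist"); print(t); cv2.imwrite("pics/w16.png",p)
c,wh,an=t[1],t[2],t[3]; a=np.radians(an); ey=np.array([-np.sin(a),np.cos(a)]); c2=c+ey*(wh[0]/2-.145); print(c2,an)
if np.linalg.norm(c2-[.4563,.076])<.006:
    place(c2,an,.08,z)
    r.move_l([.50,.15,.40],QR,.3)
    p,*t=tray("wrist"); print(t); cv2.imwrite("pics/w17.png",p)
```

```text
desc False [0.65420826 0.29056825 0.10820804]
open 0.41128882189780286 [0.3 0.3 5.1]
lift [0.65313797 0.29016736 0.12724316] [-0.4 -0.9 -3. ] 0.4144184927516309
draw stop False
[0.56943043 0.29856902 0.12814178] [ 1.8 -0.7 -2. ] 54.075
[np.int32(30374), array([0.45659029, 0.07647596]), (0.2899429202079773, 0.10971463471651077), -3.7683792114257812]
[0.45658842 0.07644748] -3.7683792114257812
touch True
[0.4618473  0.1562712  0.08012059] [-1.5 -0.5  4.5] expect z 0.07989259156835658
58.4417
[np.int32(8619), array([0.4561938 , 0.07565289]), (0.2881205677986145, 0.10846521705389023), -3.8676834106445312]
```

Run:
```python
from h import *
r.goto_joints([-1.333,0.124,1.65,0,1.367,-.083])
snap("scene","s18.png",(160,110,520,330),2.2); snap("top","t18.png")
print(tray("top")[1:],r.get_state()["time_s"])
```

```text
(np.int32(2732), array([0.45707044, 0.07648206]), (0.2865714430809021, 0.10722959786653519), -4.049324035644531) 62.45
```

View pics/s18.png

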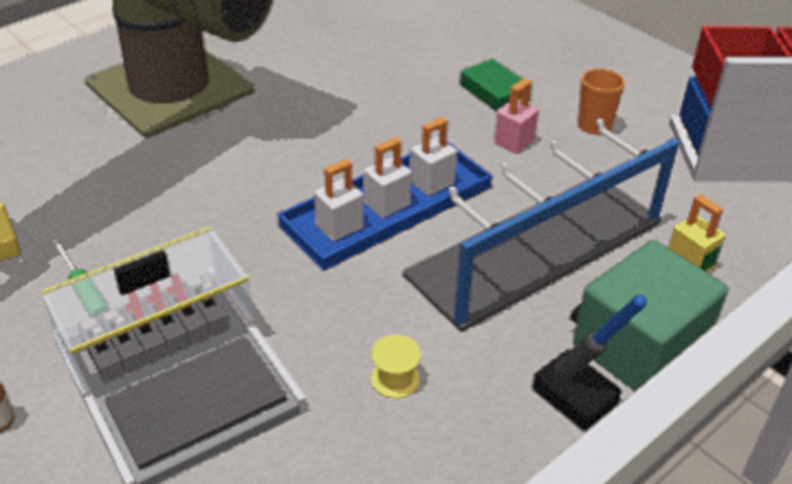

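View pics/t18.png

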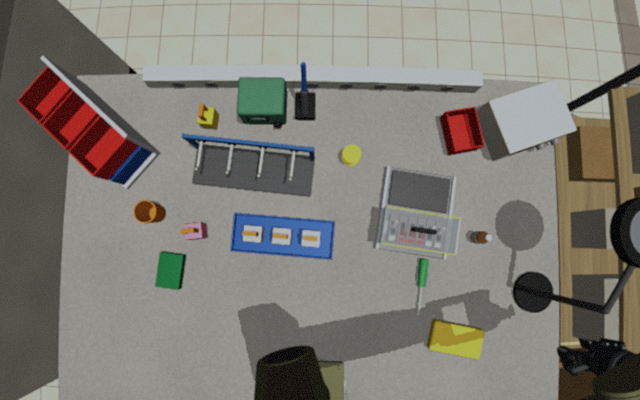

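All three modules are upright in the tray, the pegs are empty, the guard is shut and the bystander objects are where they were. Handing in.

```bash
python3 -c "
from h import *
r.hand_in(); print(r.get_state()['time_s'])"
```

```text
the job is handed in; nothing more can be done
the job is handed in; nothing more can be done
```

The job is done and handed in at about 62 s on the robot's clock.

- **Guard:** I slid it back until it hit its stop, and after the toggles slid it home to its stop. It travelled 115.1 mm on the way home, against the 115 mm given.
- **Toggles:** The three reds are off. A second push stopping at 20 N moved none of them further. Their tips read about 2 mm short of the calculated position in the picture, which I took as calibration error. The three whites still lean away (on), though one was partly hidden by the gripper in the close-up.
- **Modules:** Three were hanging. Each was lifted off its peg and lowered to touch within 0.5 mm of the expected height. The last pictures show all three upright in the tray, with the pegs empty.
- **Tray:** It was knocked about 19 mm sideways after the first module was set down, and that module stayed standing. I placed the other two from fresh measurements.
- **Bystanders:** The last top picture shows the other things on the bench where they were. The pink and yellow look-alikes were not touched.
- **Force stops:** On two lowering moves beside the toggles, the 8 N stop tripped early. I never found out why, but the moves went on normally and the pictures showed nothing out of place.

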